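Fit the brake release lever on its splined shaft and swing it to the stop

TASK

Fit the red-knobbed brake release lever onto the upright splined shaft of the blue brake unit, its arm lying between the two posts: turn it gently until you feel the splines match (their position on the shaft is not known beforehand), slide it fully home, then swing it by its knob or hub until the arm rests against the orange stop post. Never force or jam it, leave the other things on the bench alone, and let go at the end.

Things in the scene. Friction and masses are not known exactly. Their poses are not given: they have to be found in the camera images.
- lever: Loose steel lever, about 0.4 kg, flat on the bench, with a red knob. Origin: centre of the bore at the hub's underside; z up along the bore; the arm points along its own -x. Hub 32 mm tall, 44 mm across two flat sides facing +y and -y (26 mm long; grip these). Clamp ear 18 mm wide out to x = +38. Aluminium arm 16 mm wide, z = 8 to 18, out to x = -104 mm.
- lever_bore (a point): Centre of the hub's top, on the bore's axis, 32 mm above the lever's origin; the lever's axes. The bore runs through with six grooves every 60 degrees, wide and narrow in turn, a wide one exactly along the arm; lands between them on a 21.6 mm circle. On the shaft: about 0.8 mm radial play, 2.5 degrees of turning play either way.
- lever_knob (a point): Centre of the lever's upright red knob, a cylinder 22 mm in diameter and 34 mm tall (z = 26 to 60 mm above the hub's underside), 100 mm from the bore's axis, on the arm's end.
- drum: Fixed blue round brake unit with a steel-dark flange; origin at the centre of its underside, on the shaft's axis. Flange 200 mm diameter, body 176 mm diameter, flat top at z = 75 mm. A black terminal box stands on its +x side. Its front, the open sector between the posts, faces its own -x.
- shaft_seat (a point): Point on the shaft's axis 82 mm above the bench, on the 36 mm collar where the hub's underside rests when fully home; axes are the drum's. The shaft is stiff to turn: about 0.15 N m of friction (1.5 N at the knob), no spring, no limits of its own; it stays where it is left.
- rib_tops (a point): Point on the shaft's axis, 26 mm above the seat, level with the flat tops of the shaft's six ribs; axes are the drum's. Ribs every 60 degrees on a 28 mm circle, 9 and 3 mm wide in turn, on a 20 mm core; one wide rib lies within 36 degrees of the drum's front, at an angle that differs each time and is not measured. A pilot nose, 20 mm tapering to 14, stands 9 mm above. An unmatched lever rests on the rib tops.
- stop_post: Fixed orange post, 12 mm in diameter, from the drum's top (its origin, z = 75 mm) to z = 103 mm, 70 mm from the shaft's axis, about 72 degrees to one side of the drum's front (left or right differs). When the seated lever's arm touches it from between the posts, the arm points 60 degrees from the drum's front.
- rest_post: The same post in black, on the opposite side; the arm's other limit.
- plain_lever: Bystander: a similar loose lever with a blue knob and a smooth 17 mm bore without grooves, which does not fit. Leave it alone.
- bearing: Bystander: steel bearing ring, 64 mm diameter, 16 mm tall.
- spacer: Bystander: aluminium spacer ring, 48 mm diameter, 30 mm tall.
- sleeve: Bystander: upright steel cylinder, 56 mm diameter, 130 mm tall.
- bearing_box: Bystander: cardboard box 70 x 70 x 32 mm.
- flange: Bystander: dark steel flange ring, 96 mm diameter, 14 mm tall.
- hex_driver: Bystander: yellow-handled hand driver 180 mm long, lying in front of the robot.

How it is judged:
By the outcome, as a careful person would: the job done as asked, in the order asked, and still so for the second after the job is handed in, with the robot touching nothing.
It also fails if it takes over 67 s, if anything falls off the work surface, if the arm or the gripper's body presses on something with over 40 N, if the wrist force passes 120 N, or if a joint passes its speed limit or range.

ROBOT

A 6-joint arm with a two-finger parallel gripper is mounted at the origin on the work surface. World frame = base frame: x ahead of the robot, y to its left, z up, the work surface at z = 0. Lengths are in m, angles in degrees, forces in N, time in s.
With the tool pointing down it reaches from about 0.4 to 0.825 m from the base axis. Payload 7 kg.
Tool frame: the origin (TCP) lies at the centre of the arm's flange, where the gripper is bolted on; the fingertips stand 178 mm ahead of it and the grasp point (between the pads) lies 159 mm ahead of it (tip_reach is the distance from the TCP to the fingertips, in m); z points along the fingers, y is the line along which they close (so a half turn about z gives the same grasp; the last joint's range is limited). The gripper opens to 88 mm and grips with 3 to 60 N. Pads are 19 mm wide; open, the fingers measure 130 mm over their backs; the gripper's body (78 mm by 193 mm) begins 47 mm behind the grasp point.
Start: joints at [-59.754, 20.546, 0.682, 0, -70.136, -16.507], TCP at [0.16, -0.656, 0.405] pointing down, gripper open.
Joint ranges: [-176.03, 176.03], [-82.01, 121.73], [-58.28, 71.71], [-173.87, 95.51], [-174.79, -0.11], [-173.66, 173.66]. Speed limits (degrees/s): [136.94, 136.94, 172.46, 180, 180, 180].

INTERFACE

Orientations are given as [roll, pitch, yaw] about the fixed x, y, z axes, in that order (R = Rz(yaw) Ry(pitch) Rx(roll)).
In Python, from plant import * gives the robot as it stands.
- The arm moves only by the shell command python3 -m handwheel 'ROWS'. ROWS is JSON, a list of rows, each a list of 7 numbers: the opening, from -1 (shut) to 1 (fully open), then the shift along the tool's x, y, z as a fraction of full scale, then the turn, a rotation vector about the tool's x, y, z as a fraction of full scale. A call has 1 to 5 rows; each row shifts and turns the commanded pose from where the row before left it, along the tool's axes as they then stand; what a row does not reach is not made up. Full scale, the value 1, is 0.025 m for a shift and 6 degrees for a turn. A row lasts 1/8 s, in which the tool goes at most 62.5 mm and 10.7 degrees, less where a joint would pass 70% of its speed; a pose out of reach is approached as far as the arm can. A call with a number of a shift or a turn outside -1 to 1 is refused whole. A call with a gripper value outside its range is refused whole. The fingers move at their own pace and stop on an object; the grip force is fixed at half the most. Time passes only in rows, so rows that do not move let the fingers close. It gives the time, the measured TCP pose, the force, the opening and the grip force at its end, in the units of the state.
- get_obs(): the state, without advancing time (a new reading comes with each control period).
- snapshot(name): name is "scene" or "top" or "wrist"; returns a dict with "color" (384x512x3 uint8, red, green, blue), "fx", "fy", "cx", "cy" (pixels), "k1" (the pictures are not rectified: a ray, as slopes to the right and down, at radius r is drawn at 1 + k1 r^2 times it, then the intrinsics apply), "R" (3x3) and "t" (3): a world point X has camera coordinates R X + t; the wrist camera has in their place "tool_from_camera" (4x4, takes a point from camera to tool coordinates, whose origin is the TCP and whose axes are the flange's). Camera axes: x right, y down, z forward; pixel columns grow to the right and rows downward; lengths in m; the calibration is good to about 2 mm. A picture is of the moment at which its call begins: read the wrist's pose just before it. There is no depth.
- close_job(): hands the job in; it is judged then, once.
The state is a dict: "clock": time; "joint_pos": joint angles; "qvel": joint speeds; "tau": joint torques, N m; "tool_pos": TCP position; "orientation": TCP orientation; "force": force on the tool from outside, world axes, zero at the start; "moment": the same for the moment, N m; "opening": finger opening in m; "gripper_force": force on a finger pad.
Only numpy, scipy, OpenCV 4.12 (cv2) and the standard library are available. Lean on these libraries where they do the work, as an engineer would, in place of code of your own. Each camera call takes 0.05 s, during which the arm holds its last target. There are 200 camera calls.

## Working session

There is one attempt and no reset: what is moved stays moved. The work goes in short steps, Python scripts to look and compute and a shell command to move; the robot and the scene stay as the last step left them, time stands still between calls to the robot, and variables do not carry over. Pictures are saved under pics/ and viewed, at most 14 in all, crops included, and the job is handed in when it is done.

```bash
mkdir -p pics; ls
python3 - <<'E'
from plant import *
import cv2,json
o=get_obs(); print(o)
for n in ("scene","top"):
    s=snapshot(n); cv2.imwrite(f"pics/{n}0.png",s["color"][:,:,::-1])
    import pickle; pickle.dump(s,open(f"pics/{n}0.pkl","wb")); print({k:v for k,v in s.items() if k!="color"})
E
```

```text
pics
{'clock': 0.0, 'joint_pos': array([-5.97548678e+01,  2.05896688e+01,  6.32618723e-01, -2.18792833e-02,
       -7.01361724e+01, -1.65088546e+01]), 'qvel': array([ 0.16730748,  0.02006795,  0.00065767,  0.10179648, -0.00405614,
       -0.09306889]), 'tau': array([ 7.42756620e-04, -5.82722390e+01,  2.93063951e+01,  6.99760839e+00,
        6.91613270e-03, -1.00749439e-04]), 'tool_pos': array([ 0.16025254, -0.6554824 ,  0.40372808]), 'orientation': array([ 1.79904775e+02, -6.77319422e-03, -1.66271168e+02]), 'force': array([0.65276508, 0.207508  , 0.53425267]), 'moment': array([0.04544049, 0.03176555, 0.02169498]), 'gripper_force': 0.0, 'opening': 0.08756246597085807}
{'fx': 390.67405547965154, 'fy': 390.67405547965154, 'cx': 260.1982247092617, 'cy': 202.77317834456477, 'k1': 0.041817663407012345, 'R': array([[-0.76115233,  0.64846731,  0.01171693],
       [ 0.44173159,  0.53155049, -0.72272213],
       [-0.47488981, -0.54492589, -0.69103939]]), 't': array([ 0.44213497, -0.19241999,  1.37081724])}
{'fx': 491.99445218576693, 'fy': 491.99445218576693, 'cx': 260.1834856472454, 'cy': 185.77577618835917, 'k1': -0.19473037881551575, 'R': array([[ 0.02777199, -0.99959719,  0.00584529],
       [-0.98720142, -0.02834532, -0.15693916],
       [ 0.15704163, -0.00141197, -0.98759097]]), 't': array([-0.03326539,  0.59781389,  1.68356231])}
```

View pics/scene0.png

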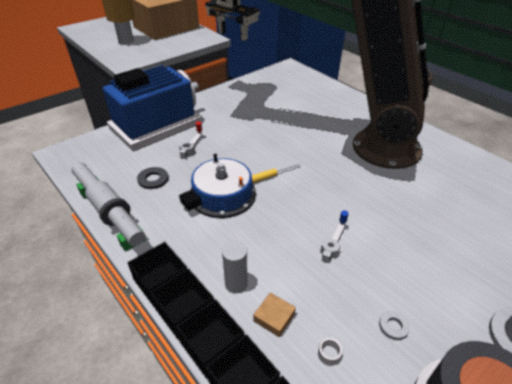

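View pics/top0.png

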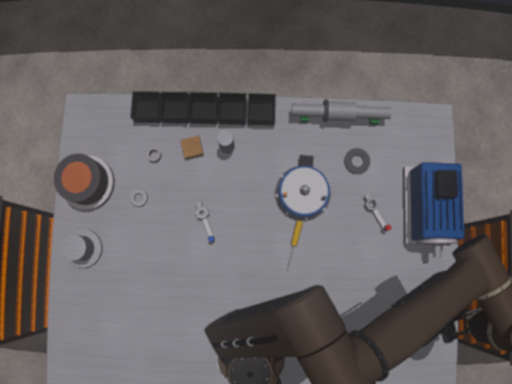

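The scene and top views show the lever with its hub near top (370,200) and red knob at (388,228). The drum is at (304,191) with the terminal box at (306,160). The orange post is near (284,194) and the black post near (326,188). Next I'll measure these.

```bash
cat > h.py <<'E'
import numpy as np, cv2
def ray(s,px):
    K=np.array([[s["fx"],0,s["cx"]],[0,s["fy"],s["cy"]],[0,0,1]])
    # drawn = slope*(1+k1 r^2): OpenCV k1
    u=cv2.undistortPoints(np.array([[px]],float),K,np.array([s["k1"],0,0,0.]),None)[0,0] if 0 else cv2.undistortPointsIter(np.array([[px]],float),K,np.array([s["k1"],0,0,0.]),None,None,(3,50,1e-9))[0,0]
    d=s["R"].T@np.array([u[0],u[1],1]); return -s["R"].T@s["t"], d/np.linalg.norm(d)
def onplane(s,px,z):
    c,d=ray(s,px); return c+d*(z-c[2])/d[2]
def proj(s,X):
    c=s["R"]@X+s["t"]; a=c[:2]/c[2]; a=a*(1+s["k1"]*(a@a)); return np.array([s["fx"]*a[0]+s["cx"],s["fy"]*a[1]+s["cy"]])
def cross(s1,p1,s2,p2):
    c1,d1=ray(s1,p1);c2,d2=ray(s2,p2)
    A=np.stack([d1,-d2],1); l=np.linalg.lstsq(A,c2-c1,rcond=None)[0]
    a=c1+l[0]*d1;b=c2+l[1]*d2; return (a+b)/2,np.linalg.norm(a-b)
def wrist(s,o):
    from scipy.spatial.transform import Rotation as Ro
    T=np.eye(4);T[:3,:3]=Ro.from_euler("xyz",o["orientation"],degrees=True).as_matrix();T[:3,3]=o["tool_pos"]
    M=np.linalg.inv(T@s["tool_from_camera"]); s["R"]=M[:3,:3]; s["t"]=M[:3,3]; return s
def blobs(m,lo=3):
    n,l,st,c=cv2.connectedComponentsWithStats(m.astype(np.uint8))
    return [(c[i].round(1).tolist(),st[i].tolist()) for i in range(1,n) if st[i,4]>=lo]
E
python3 - <<'E'
from h import *; import pickle
t=pickle.load(open("pics/top0.pkl","rb")); s=pickle.load(open("pics/scene0.pkl","rb"))
def roi(m,x0,y0,x1,y1):
    r=np.zeros_like(m); r[y0:y1,x0:x1]=m[y0:y1,x0:x1]; return r
for n,im,R1,R2 in (("top",t,(360,190,400,235),(275,160,335,222)),("scene",s,(170,115,210,160),(180,150,262,215))):
    h=cv2.cvtColor(im["color"],cv2.COLOR_RGB2HSV).astype(int); H,S,V=h[...,0],h[...,1],h[...,2]
    red=((H<6)|(H>172))&(S>130)&(V>60); org=(H>=3)&(H<22)&(S>130)&(V>90)
    print(n,"red",blobs(roi(red,*R1)),"org",blobs(roi(org,*R2)))
    print(" white",blobs(roi((S<60)&(V>200),*R2),20)[:4], "blue",blobs(roi((H>100)&(H<125)&(S>120),*R2),20),"dark",blobs(roi(V<50,*R2),4))
c=t["color"][150:240,270:400]; c2=s["color"][110:220,165:275]
a=cv2.resize(c[:,:,::-1],None,fx=6,fy=6,interpolation=cv2.INTER_CUBIC); cv2.imwrite("pics/tc.png",a)
E
```

```text
top red [([387.6, 227.2], [386, 225, 5, 5, 17])] org []
 white [] blue [] dark []
scene red [([198.3, 125.4], [196, 121, 5, 11, 43])] org [([240.5, 181.0], [240, 178, 2, 7, 14]), ([257.0, 179.6], [253, 178, 9, 4, 17])]
 white [([251.1, 158.6], [232, 150, 30, 25, 362]), ([200.2, 157.0], [196, 154, 8, 7, 20]), ([220.0, 177.0], [194, 159, 55, 36, 1259]), ([183.5, 183.3], [180, 173, 10, 19, 113])] blue [([223.8, 198.5], [192, 176, 60, 35, 862])] dark [([215.2, 158.0], [215, 155, 2, 6, 8]), ([191.1, 200.3], [180, 190, 22, 23, 301]), ([247.5, 202.4], [232, 192, 23, 23, 69]), ([206.5, 213.8], [205, 213, 4, 2, 4])]
```

View pics/tc.png

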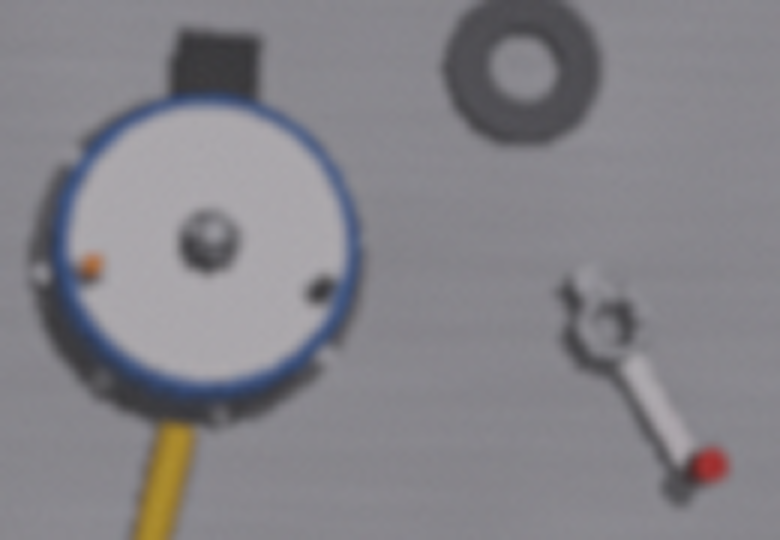

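The crop shows the shaft at crop pixel (208,240), the orange post top at (92,265) and the black post top at (322,290). The bore is at (608,325) and the knob at (710,465).

Run:
```python
from h import *; import pickle
t=pickle.load(open("pics/top0.pkl","rb")); s=pickle.load(open("pics/scene0.pkl","rb"))
f=lambda x,y:((x+.5)/6-.5+270,(y+.5)/6-.5+150)
sh=onplane(t,f(208,238),.115); o=onplane(t,f(92,265),.103); b=onplane(t,f(322,287),.103)
bo=onplane(t,f(606,325),.032); kn=onplane(t,f(710,465),.060); box=onplane(t,f(217,65),.05)
V=cv2.cvtColor(t["color"],cv2.COLOR_RGB2HSV)
m=((V[...,0]>100)&(V[...,0]<128)&(V[...,1]>110)).astype(np.uint8); r=np.zeros_like(m); r[160:222,272:335]=m[160:222,272:335]
cs=cv2.findContours(r,cv2.RETR_EXTERNAL,cv2.CHAIN_APPROX_NONE)[0]; 
p=np.vstack(cs); (cx,cy),ax,an=cv2.fitEllipse(cv2.convexHull(p)); print("body",cx,cy,ax); 
ce=onplane(t,(cx,cy),.06)
for n,v in dict(sh=sh,o=o,b=b,bo=bo,kn=kn,box=box,ce=ce).items(): print(n,v.round(4))
print("r posts",np.linalg.norm((o-sh)[:2]),np.linalg.norm((b-sh)[:2]),"lever",np.linalg.norm((bo-kn)[:2]))
an=lambda v:np.degrees(np.arctan2(v[1],v[0]))
print("ang o,b",an(o-sh),an(b-sh),"arm",an(kn-bo),"box",an(box-sh))
print("knob 2view",cross(t,f(710,465),s,(198.3,122.5)))
for n,v in (("bo",bo),("sh",sh),("kn",kn),("o",o),("b",b)):print(n,proj(s,v))
```

```text
body 303.8089294433594 190.5552978515625 (49.607791900634766, 50.04308319091797)
sh [ 0.5801 -0.1656  0.115 ]
o [ 0.5646 -0.1011  0.103 ]
b [ 0.5557 -0.232   0.103 ]
bo [ 0.5473 -0.4122  0.032 ]
kn [ 0.4629 -0.4677  0.06  ]
box [ 0.6939 -0.1756  0.05  ]
ce [ 0.584  -0.1692  0.06  ]
r posts 0.0663617619526982 0.07080015465351536 lever 0.10102707523901086
ang o,b 103.49541853280807 -110.18317146882987 arm -146.68650218037152 box -5.029925912993435
knob 2view (array([ 0.46398648, -0.4687905 ,  0.05921026]), np.float64(0.0026735561403068452))
bo [188.23582414 145.26576334]
sh [222.91891908 164.84993224]
kn [199.10701814 122.40178084]
o [241.50671252 177.18297321]
b [216.41193285 154.06564329]
```

```bash
python3 -m handwheel '[[0.6,-0.5,0.16,0,0,0,-0.3],[0.6,-1,0.3,0,0,0,0],[0.6,-1,0.3,0,0,0,0],[0.6,-1,0.3,0,0,0,0],[0.6,-1,0.3,0,0,0,0]]'
python3 - <<'E'
from h import *; import pickle
t=pickle.load(open("pics/top0.pkl","rb"))
for z in(0,.05,.12): print([onplane(t,p,z)[:2].round(3).tolist() for p in((404,200),(411,165),(411,200),(413,240))])
import plant; o=plant.get_obs(); print(o["tool_pos"],o["orientation"]); s=plant.snapshot("wrist"); print(s["tool_from_camera"].round(4))
E
```

```text
clock: 0.72
tool_pos: [0.2611, -0.5921, 0.4045]
orientation: [180.0, 0.0, -164.4]
force: [0.9, 0.6, 0.1]
opening: 0.07
gripper_force: 0.0
[[0.568, -0.545], [0.7, -0.575], [0.569, -0.572], [0.422, -0.578]]
[[0.561, -0.53], [0.69, -0.559], [0.562, -0.556], [0.42, -0.562]]
[[0.552, -0.509], [0.675, -0.537], [0.552, -0.534], [0.416, -0.539]]
[ 0.26106929 -0.59207096  0.40454996] [ 1.79986715e+02  5.00363803e-03 -1.64367882e+02]
[[ 3.000e-04 -9.568e-01 -2.909e-01  7.890e-02]
 [ 1.000e+00  4.000e-04 -2.000e-04 -1.000e-03]
 [ 4.000e-04 -2.909e-01  9.568e-01  1.900e-02]
 [ 0.000e+00  0.000e+00  0.000e+00  1.000e+00]]
```

```bash
python3 -m handwheel '[[0.6,-1,0.3,0,0,0,0],[0.6,-1,0.3,0,0,0,0],[0.6,-1,0.3,0,0,0,0],[0.6,-1,0.3,0,0,0,0],[0.6,-1,0.3,0,0,0,0]]' >/dev/null;  python3 -m handwheel '[[0.6,-1,0.3,0,0,0,0],[0.6,-1,0.3,0,0,0,0],[0.6,-1,0.3,0,0,0,0],[0.6,-1,0.3,0,0,0,0],[0.6,-1,0.3,0,0,0,0]]'>/dev/null; python3 -m handwheel '[[0.6,-1,0.3,1,0,0,0],[0.6,-1,0.3,1,0,0,0],[0.6,-1,0.3,1,0,0,-1],[0.6,0,0,0.6,0,0,-1],[0.6,0,0,0,0,0,-0.95]]'; python3 -m handwheel '[[0.6,0,0,0,0,0,0]]' >/dev/null
cat > w.py <<'E'
import sys,pickle; from h import *; import plant
o=plant.get_obs(); s=wrist(plant.snapshot("wrist"),o); n=sys.argv[1]
pickle.dump((s,o),open(f"pics/{n}.pkl","wb")); cv2.imwrite(f"pics/{n}.png",s["color"][:,:,::-1]); print(o["clock"],o["tool_pos"].round(4),o["orientation"].round(2),o["force"].round(1),o["opening"])
E
python3 w.py w1
```

```text
clock: 2.65
tool_pos: [0.5474, -0.411, 0.3125]
orientation: [179.8, -0.1, -146.5]
force: [-0.3, -0.3, 0.5]
opening: 0.0703
gripper_force: 0.0
2.775 [ 0.5474 -0.4116  0.3143] [ 1.7998e+02 -2.0000e-02 -1.4676e+02] [ 1.6 -0.3 -0.2] 0.0702202315244505
```

View pics/w1.png

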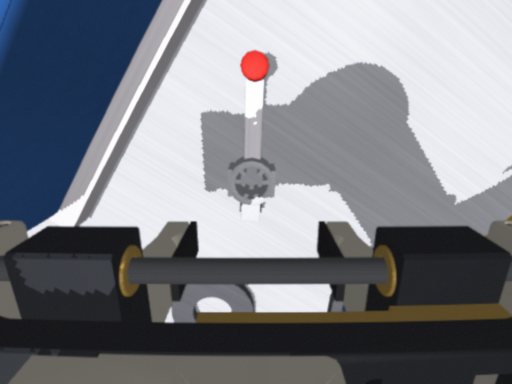

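The wrist view shows the red knob at (255,65), the hub bore at about (252,180) and the arm nearly vertical in the image. The left finger's side is clear of the motor.

Run:
```python
from h import *; import pickle
s,o=pickle.load(open("pics/w1.pkl","rb"))
h=cv2.cvtColor(s["color"],cv2.COLOR_RGB2HSV).astype(int)
print(blobs(((h[...,0]<6)|(h[...,0]>172))&(h[...,1]>130)&(h[...,2]>150),50))
g=cv2.cvtColor(s["color"],cv2.COLOR_RGB2GRAY)[150:215,220:290]
print(blobs(g<75,4))
cv2.imwrite("pics/hub.png",cv2.resize(s["color"][40:230,190:320,::-1],None,fx=3,fy=3,interpolation=cv2.INTER_CUBIC))
k=onplane(s,(255.3,65.5),.06); b=onplane(s,(252.3,180),.032); print(k,b,np.linalg.norm((k-b)[:2]),np.degrees(np.arctan2(*(k-b)[1::-1])))
```

```text
[([254.5, 65.2], [241, 51, 28, 30, 641])]
[]
[ 0.46439233 -0.46889127  0.06      ] [ 0.54662196 -0.41868863  0.032     ] 0.09634322821103118 -148.5951949076425
```

View pics/hub.png

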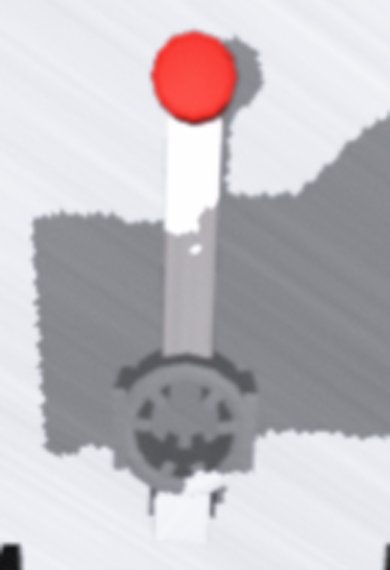

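The hub ring is centred near crop (186,428), which is pixel (251.8,182.5). The knob top is at pixel (254.8,65).

```bash
cat > goal.py <<'E'
# goal.py x y z yaw -> tool-frame shift (units of 25 mm) and z turn (units of 6 deg)
import sys,plant; from h import *
x,y,z,yaw=map(float,sys.argv[1:5]); o=plant.get_obs(); a=np.radians(o["orientation"][2]); d=np.array([x,y,z])-o["tool_pos"]
print("units x,y,z",(d@[np.cos(a),np.sin(a),0]/.025).round(2),(d@[np.sin(a),-np.cos(a),0]/.025).round(2),(-d[2]/.025).round(2),"turn",round(((-(yaw-o["orientation"][2])+180)%360-180)/6,2))
E
python3 - <<'E'
from h import *; import pickle
s,o=pickle.load(open("pics/w1.pkl","rb"))
k=onplane(s,(254.7,65),.06)
for y in (181,182.5,184):
  b=onplane(s,(251.8,y),.032); print(k,b,np.linalg.norm((k-b)[:2]),np.degrees(np.arctan2(*(k-b)[1::-1])))
E
python3 goal.py 0.548 -0.417 0.183 -147.9
```

```text
[ 0.46434338 -0.46945512  0.06      ] [ 0.54767918 -0.41855248  0.032     ] 0.09765210511143584 -148.58284760384922
[ 0.46434338 -0.46945512  0.06      ] [ 0.54888901 -0.41776824  0.032     ] 0.09909337519041457 -148.56051447204865
[ 0.46434338 -0.46945512  0.06      ] [ 0.55010254 -0.41698162  0.032     ] 0.10053905441824375 -148.53876264852624
units x,y,z 0.09 -0.19 5.26 turn 0.17
```

```bash
python3 -m handwheel '[[0.6,0.08,-0.23,0.8,0,0,0.3],[0.6,0,0,1,0,0,0],[0.6,0,0,1,0,0,0],[0.6,0,0,1,0,0,0],[0.6,0,0,0.8,0,0,0]]'; python3 -m handwheel '[[0.6,0,0,0.4,0,0,0],[0.6,0,0,0.2,0,0,0],[0.6,0,0,0,0,0,0]]'; python3 goal.py .549 -.4175 .183 -148.5; python3 w.py w2
```

```text
clock: 3.45
tool_pos: [0.5479, -0.4181, 0.1977]
orientation: [179.9, -0.0, -148.7]
force: [0.2, -0.2, -0.4]
opening: 0.0703
gripper_force: 0.0
clock: 3.82
tool_pos: [0.5484, -0.4181, 0.1849]
orientation: [-180.0, 0.0, -148.6]
force: [0.3, -0.2, -0.4]
opening: 0.0697
gripper_force: 0.0
units x,y,z -0.03 0.01 0.07 turn -0.01
3.825 [ 0.5484 -0.4181  0.1849] [-1.7998e+02  1.0000e-02 -1.4857e+02] [ 0.3 -0.2 -0.4] 0.06973507842978098
```

View pics/w2.png

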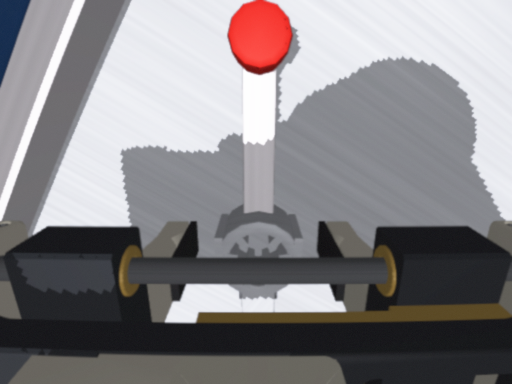

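The hub sits centred between the fingers near (258,255), so I'll close and lift.

```bash
python3 -m handwheel '[[-1,0,0,0,0,0,0],[-1,0,0,0,0,0,0],[-1,0,0,0,0,0,0],[-1,0,0,0,0,0,0],[-1,0,0,0,0,0,0]]';python3 -m handwheel '[[-1,0,0,-0.5,0,0,0],[-1,0,0,-1,0,0,0],[-1,0,0,-1,0,0,0],[-1,0,0,-1,0,0,0],[-1,0,0,-1,0,0,0]]'; python3 goal.py .582 -.168 .32 -183.3
```

```text
clock: 4.5
tool_pos: [0.5483, -0.418, 0.185]
orientation: [-180.0, 0.0, -148.6]
force: [-0.8, 0.5, 3.7]
opening: 0.044
gripper_force: 30.0
clock: 5.12
tool_pos: [0.548, -0.4179, 0.2981]
orientation: [180.0, -0.0, -148.6]
force: [-0.4, 0.6, -3.6]
opening: 0.0439
gripper_force: 30.0
units x,y,z -6.37 7.82 -0.88 turn 5.79
```

```bash
python3 -m handwheel '[[-1,-0.95,0.76,-0.6,0,0,0],[-1,-0.95,0.76,-0.6,0,0,0],[-1,-0.95,0.76,-0.6,0,0,0],[-1,-0.95,0.76,-0.6,0,0,0],[-1,-0.95,0.76,-0.1,0,0,0]]';python3 -m handwheel '[[-1,0,0,0,0,0,1],[-1,0,0,0,0,0,1],[-1,0,0,0,0,0,1],[-1,0,0,0,0,0,1],[-1,0,0,0,0,0,1]]' >/dev/null; python3 -m handwheel '[[-1,0,0,0,0,0,0.8],[-1,0,0,0,0,0,0],[-1,0,0,0,0,0,0]]' >/dev/null; python3 w.py w3;  python3 goal.py .582 -.168 .32 -183.3
```

```text
clock: 5.75
tool_pos: [0.6003, -0.2741, 0.3613]
orientation: [-179.9, 0.1, -148.6]
force: [1.2, -0.1, -3.7]
opening: 0.0442
gripper_force: 30.0
6.75 [ 0.5999 -0.275   0.3597] [ 1.7999e+02 -1.0000e-02  1.7674e+02] [ 0.2 -0.6 -3.6] 0.04399975329325031
units x,y,z 0.96 4.23 1.59 turn 0.0
```

View pics/w3.png

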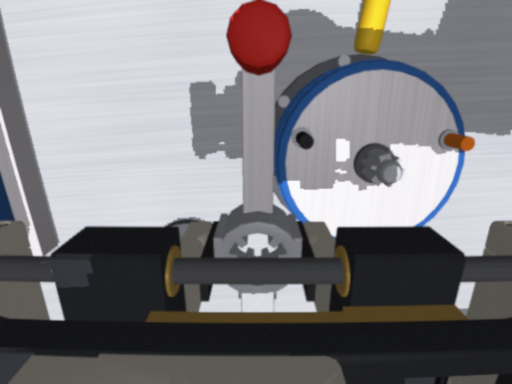

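The view shows the shaft at about (375-390,165), the orange post top at (467,143) and the black post top at (306,140). The held lever points straight up the image. I'll zoom in on the shaft.

Run:
```python
from h import *; import pickle
s,o=pickle.load(open("pics/w3.pkl","rb"))
a=cv2.resize(s["color"][140:200,340:420,::-1],None,fx=9,fy=9,interpolation=cv2.INTER_CUBIC); a=cv2.convertScaleAbs(a,alpha=1.3,beta=10); cv2.imwrite("pics/z3.png",a)
h=cv2.cvtColor(s["color"],cv2.COLOR_RGB2HSV).astype(int); H,S,V=h[...,0],h[...,1],h[...,2]
m=(H>100)&(H<125)&(S>120); m[:,:265]=0; m[:50]=0;m[225:]=0
p=np.argwhere(m)[:,::-1]
# inner rim edge of blue -> top circle on plane z=.075: for each angle the innermost blue pixel
c0=np.array([370,152.]); an=np.arctan2(*(p-c0).T[::-1]); r=np.hypot(*(p-c0).T)
pts=[]
for k in np.linspace(-np.pi,np.pi,72):
    q=abs(np.angle(np.exp(1j*(an-k))))<.06
    if q.sum()>2: pts.append(onplane(s,p[q][r[q].argmax()],.075)[:2])
pts=np.array(pts)
from scipy.optimize import least_squares
f=least_squares(lambda v:np.hypot(*(pts-v[:2]).T)-v[2],[.58,-.167,.088],loss="soft_l1",f_scale=.001); print("drum outer rim",f.x,len(pts),np.abs(f.fun).max())
print("org",[b for b in blobs((H>=3)&(H<22)&(S>130)&(V>90),10)])
O=onplane(s,(467.5,143),.103);B=onplane(s,(306.5,141),.103);T=onplane(s,(390,173),.117);print(O,B,T)
an=lambda v:np.degrees(np.arctan2(v[1],v[0])); c=f.x
for q in (O,B): print(np.hypot(*(q[:2]-c[:2])),an(q[:2]-c[:2]),an(q-T))
```

```text
drum outer rim [ 0.58429894 -0.17207655  0.0880322 ] 57 0.0032873685664411983
org [([458.9, 141.4], [444, 134, 30, 16, 352]), ([168.4, 275.1], [165, 251, 8, 45, 182]), ([346.7, 276.3], [343, 254, 7, 42, 145])]
[ 0.56693939 -0.10145109  0.103     ] [ 0.5585559  -0.23408785  0.103     ] [ 0.58497033 -0.17086273  0.117     ]
0.07272764243367148 103.80938388366418 104.56177473969275
0.06714242094041167 -112.54502711445005 -112.67437987932786
```

View pics/z3.png

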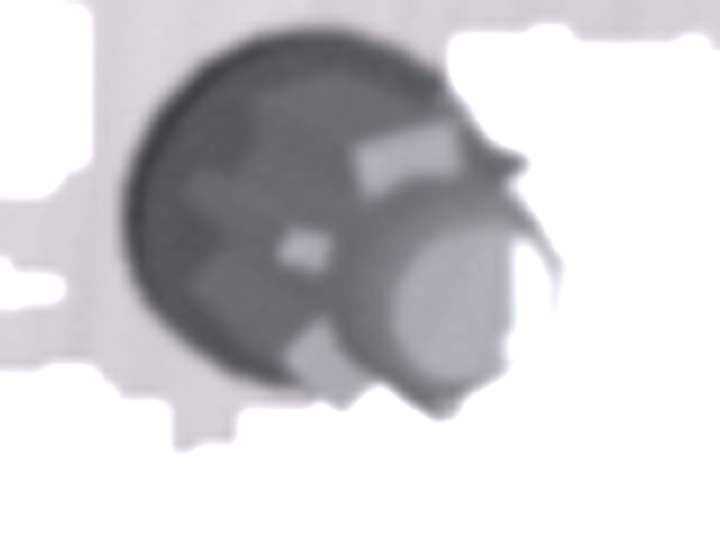

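Run:
```python
from h import *; import pickle
s,o=pickle.load(open("pics/w3.pkl","rb"))
f=lambda x,y:((x+.5)/9-.5+340,(y+.5)/9-.5+140)
w1=onplane(s,f(412,155),.108)[:2];n=onplane(s,f(303,249),.108)[:2];w2=onplane(s,f(328,362),.108)[:2];T=onplane(s,f(455,307),.117)[:2]
print(w1,n,w2,T,"chord",np.hypot(*(w1-w2)))
d=w1-w2; a1=np.degrees(np.arctan2(d[1],d[0])); print("wide1 angle from chord (chord dir, w1 at +-30)",a1)
for c in (T,(.5843,-.1721),(w1+w2)/2-(n-(w1+w2)/2)):
  c=np.array(c); print(c,[ (round(float(np.degrees(np.arctan2(*(q-c)[::-1]))),1),round(float(np.hypot(*(q-c))),4)) for q in(w1,n,w2)])
k=onplane(s,(259,36),.3597-.185+.06);print("knob",k,k-o["tool_pos"])
```

```text
[ 0.57380706 -0.1715808 ] [ 0.58191348 -0.18094345] [ 0.59265384 -0.17804423] [ 0.58551824 -0.17073482] chord 0.019924284382838203
wide1 angle from chord (chord dir, w1 at +-30) 161.07077555764914
[ 0.58551824 -0.17073482] [(-175.9, 0.0117), (-109.4, 0.0108), (-45.7, 0.0102)]
[ 0.5843 -0.1721] [(177.2, 0.0105), (-105.1, 0.0092), (-35.4, 0.0103)]
[ 0.58454742 -0.16868159] [(-164.9, 0.0111), (-102.1, 0.0125), (-49.1, 0.0124)]
knob [ 0.50265272 -0.26989423  0.2347    ] [-0.09723589  0.00512133 -0.12504759]
```

Two wide ribs and one narrow rib are visible. The wide rib near the front is at about 191° ± 5° (world), and the shaft axis is near (0.585, -0.170). I'll go above the shaft with the arm at 191°.

```bash
python3 -m handwheel '[[-1,0.2,0.84,0,0,0,0],[-1,0.2,0.84,0,0,0,0],[-1,0.2,0.84,0,0,0,0],[-1,0.2,0.84,0,0,0,0],[-1,0.02,0.8,0,0,0,-1]]' >/dev/null;python3 -m handwheel '[[-1,0,0,0.5,0,0,-1],[-1,0,0,0.5,0,0,-0.38],[-1,0,0,0.4,0,0,0],[-1,0,0,0.2,0,0,0],[-1,0,0,0,0,0,0]]'; python3 w.py w4;  python3 goal.py .5853 -.170 .3 191
```

```text
clock: 8.05
tool_pos: [0.5856, -0.1698, 0.3194]
orientation: [180.0, -0.0, -169.1]
force: [-0.2, 0.0, -3.1]
opening: 0.0437
gripper_force: 30.0
8.05 [ 0.5856 -0.1698  0.3194] [ 1.800e+02 -3.000e-02 -1.691e+02] [-0.2  0.  -3.1] 0.04365956955853254
units x,y,z 0.02 0.0 0.79 turn -0.02
```

View pics/w4.png

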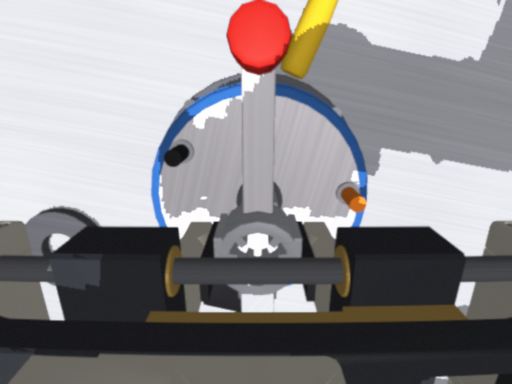

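The arm points up the image between the posts, with black at (177,155) and orange at (357,202). The drum is centred under the tool at column 260, so I'll descend gently.

```bash
python3 -m handwheel '[[-1,0,0,0.3,0,0,0],[-1,0,0,0.3,0,0,0],[-1,0,0,0,0,0,0]]';python3 -m handwheel '[[-1,0,0,0.12,0,0,0],[-1,0,0,0.08,0,0,0],[-1,0,0,0,0,0,0]]';python3 -m handwheel '[[-1,0,0,0.08,0,0,0],[-1,0,0,0,0,0,0]]'; python3 -m handwheel '[[-1,0,0,0.06,0,0,0],[-1,0,0,0,0,0,0]]'
```

```text
clock: 8.48
tool_pos: [0.5853, -0.1701, 0.3037]
orientation: [180.0, -0.1, -169.1]
force: [-0.2, 0.2, -2.7]
opening: 0.044
gripper_force: 30.0
clock: 8.85
tool_pos: [0.5856, -0.17, 0.2995]
orientation: [180.0, -0.0, -169.1]
force: [-0.1, 0.7, -3.9]
opening: 0.0438
gripper_force: 30.0
clock: 9.1
tool_pos: [0.5856, -0.1699, 0.2983]
orientation: [-180.0, 0.0, -169.1]
force: [-3.5, 1.9, 3.2]
opening: 0.0439
gripper_force: 30.0
clock: 9.35
tool_pos: [0.5858, -0.1699, 0.2977]
orientation: [-180.0, 0.1, -169.0]
force: [-5.4, 3.5, 10.0]
opening: 0.0441
gripper_force: 30.0
```

```bash
python3 -m handwheel '[[-1,0,0,-0.08,0,0,0],[-1,0.07,0.07,0,0,0,0],[-1,0,0,0.08,0,0,0],[-1,0,0,0,0,0,0]]';python3 -m handwheel '[[-1,0,0,0.06,0,0,0],[-1,0,0,0,0,0,0]]'; python3 -m handwheel '[[-1,0,0,0.06,0,0,0],[-1,0,0,0,0,0,0]]'
```

```text
clock: 9.85
tool_pos: [0.5835, -0.1686, 0.2956]
orientation: [180.0, -0.0, -169.1]
force: [-0.3, -0.2, -3.4]
opening: 0.0434
gripper_force: 30.0
clock: 10.1
tool_pos: [0.5836, -0.1686, 0.2944]
orientation: [180.0, -0.0, -169.1]
force: [0.1, -0.0, -3.1]
opening: 0.0438
gripper_force: 30.0
clock: 10.35
tool_pos: [0.5836, -0.1686, 0.293]
orientation: [180.0, -0.0, -169.1]
force: [-0.8, -0.1, -2.9]
opening: 0.0441
gripper_force: 30.0
```

Now it moves freely and is at nominal rib-top level. I'll continue in small steps.

```bash
for i in 1 2 ; do :; done; python3 -m handwheel '[[-1,0,0,0.06,0,0,0],[-1,0,0,0,0,0,0]]'; python3 -m handwheel '[[-1,0,0,0.04,0,0,0],[-1,0,0,0,0,0,0]]'; python3 -m handwheel '[[-1,0,0,0.04,0,0,0],[-1,0,0,0,0,0,0]]'
```

```text
clock: 10.6
tool_pos: [0.5835, -0.1686, 0.2915]
orientation: [180.0, -0.0, -169.1]
force: [-0.1, -0.2, -2.9]
opening: 0.0442
gripper_force: 30.0
clock: 10.85
tool_pos: [0.5836, -0.1686, 0.2906]
orientation: [180.0, -0.0, -169.1]
force: [0.8, -1.0, -4.0]
opening: 0.0438
gripper_force: 30.0
clock: 11.1
tool_pos: [0.5836, -0.1686, 0.2896]
orientation: [-180.0, -0.0, -169.1]
force: [-0.2, -0.3, -3.3]
opening: 0.0443
gripper_force: 30.0
```

```bash
python3 -m handwheel '[[-1,0,0,0.06,0,0,0],[-1,0,0,0,0,0,0]]'; python3 -m handwheel '[[-1,0,0,0.06,0,0,0],[-1,0,0,0,0,0,0]]'; python3 -m handwheel '[[-1,0,0,0.06,0,0,0],[-1,0,0,0,0,0,0]]'
```

```text
clock: 11.35
tool_pos: [0.5836, -0.1686, 0.288]
orientation: [180.0, -0.0, -169.1]
force: [0.1, -0.8, -2.9]
opening: 0.0436
gripper_force: 30.0
clock: 11.6
tool_pos: [0.5836, -0.1686, 0.2865]
orientation: [180.0, -0.0, -169.1]
force: [-0.1, -1.2, -3.7]
opening: 0.044
gripper_force: 30.0
clock: 11.85
tool_pos: [0.5836, -0.1686, 0.285]
orientation: [180.0, -0.0, -169.1]
force: [-0.8, -0.5, -3.8]
opening: 0.044
gripper_force: 30.0
```

It is 8 mm below the rib tops with no contact load, so the splines are matched. I'll keep sliding.

```bash
python3 -m handwheel '[[-1,0,0,0.1,0,0,0],[-1,0,0,0.1,0,0,0],[-1,0,0,0,0,0,0]]'; python3 -m handwheel '[[-1,0,0,0.1,0,0,0],[-1,0,0,0.1,0,0,0],[-1,0,0,0,0,0,0]]'; python3 -m handwheel '[[-1,0,0,0.1,0,0,0],[-1,0,0,0.06,0,0,0],[-1,0,0,0,0,0,0]]'
```

```text
clock: 12.22
tool_pos: [0.5836, -0.1686, 0.2798]
orientation: [180.0, -0.0, -169.1]
force: [0.3, -1.3, -2.8]
opening: 0.0439
gripper_force: 30.0
clock: 12.6
tool_pos: [0.5836, -0.1686, 0.2748]
orientation: [180.0, -0.0, -169.1]
force: [-0.5, -0.5, -3.6]
opening: 0.0437
gripper_force: 30.0
clock: 12.98
tool_pos: [0.5836, -0.1686, 0.2709]
orientation: [180.0, -0.0, -169.1]
force: [-0.4, -2.1, -4.5]
opening: 0.0439
gripper_force: 30.0
```

```bash
python3 -m handwheel '[[-1,0,0,0.08,0,0,0],[-1,0,0,0.05,0,0,0],[-1,0,0,0,0,0,0]]'; python3 -m handwheel '[[-1,0,0,0.04,0,0,0],[-1,0,0,0,0,0,0]]'; python3 -m handwheel '[[-1,0,0,0.04,0,0,0],[-1,0,0,0,0,0,0]]'
```

```text
clock: 13.35
tool_pos: [0.5836, -0.1686, 0.2678]
orientation: [180.0, -0.0, -169.1]
force: [-0.8, -2.5, -3.4]
opening: 0.044
gripper_force: 30.0
clock: 13.6
tool_pos: [0.5836, -0.1687, 0.267]
orientation: [-180.0, -0.0, -169.1]
force: [-3.0, -1.9, -1.6]
opening: 0.0439
gripper_force: 30.0
clock: 13.85
tool_pos: [0.5835, -0.1687, 0.2669]
orientation: [-180.0, 0.0, -169.1]
force: [-5.8, -0.9, 5.9]
opening: 0.044
gripper_force: 30.0
```

The lever is seated at the predicted height (TCP 0.267). I'll ease the pressure and swing toward the orange post, watching the forces.

```bash
python3 -m handwheel '[[-1,0,0,-0.04,0,0,0.4],[-1,0,0,0,0,0,0.6],[-1,0,0,0,0,0,0.6],[-1,0,0,0,0,0,0]]'; python3 -c "
from plant import *;o=get_obs();print(o['force'],o['moment'])"; python3 -m handwheel '[[-1,0,0,0,0,0,0.7],[-1,0,0,0,0,0,0.7],[-1,0,0,0,0,0,0.7],[-1,0,0,0,0,0,0]]';python3 -c "
from plant import *;o=get_obs();print(o['force'],o['moment'])"
```

```text
clock: 14.35
tool_pos: [0.5835, -0.1687, 0.267]
orientation: [-180.0, -0.0, -178.7]
force: [-2.3, -1.9, 0.6]
opening: 0.0441
gripper_force: 30.0
[-2.32702588 -1.87185834  0.6391815 ] [-0.5625581   1.05878363  0.00494559]
clock: 14.85
tool_pos: [0.5835, -0.1684, 0.267]
orientation: [180.0, -0.0, 168.8]
force: [-3.8, 1.1, 0.6]
opening: 0.0438
gripper_force: 30.0
[-3.78081587  1.14998619  0.59137366] [0.18932768 1.24061836 0.03582212]
```

```bash
python3 -m handwheel '[[-1,0.01,0,0,0,0,0.8],[-1,0,0,0,0,0,0.8],[-1,0,0,0,0,0,0.8],[-1,0,0,0,0,0,0.6],[-1,0,0,0,0,0,0]]'; python3 -m handwheel '[[-1,0,0,0,0,0,0.8],[-1,0,0,0,0,0,0.8],[-1,0,0,0,0,0,0.8],[-1,0,0,0,0,0,0.6],[-1,0,0,0,0,0,0]]'; python3 w.py w5;python3 -c "
from plant import *;o=get_obs();print(o['force'],o['moment'])"
```

```text
clock: 15.48
tool_pos: [0.5835, -0.1681, 0.2669]
orientation: [180.0, 0.0, 150.9]
force: [-2.0, 4.0, 1.0]
opening: 0.0439
gripper_force: 30.0
clock: 16.1
tool_pos: [0.5837, -0.1678, 0.267]
orientation: [179.9, 0.0, 132.9]
force: [-2.1, 6.3, 0.3]
opening: 0.044
gripper_force: 30.0
16.1 [ 0.5837 -0.1678  0.267 ] [179.92   0.   132.87] [-2.1  6.3  0.3] 0.04397843445997097
[-2.1962237   5.99360671  0.18427991] [2.03003472 0.65504087 0.05746463]
```

View pics/w5.png

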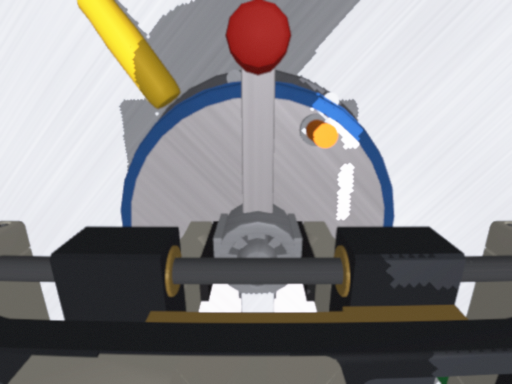

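The arm approaches the orange post at (322,133), with about 16° left. I'll relieve the small side force and proceed in finer steps.

```bash
M='from plant import *;o=get_obs();print(o["force"].round(1),o["moment"].round(2),o["orientation"][2].round(2))'; python3 -m handwheel '[[-1,0.02,0.02,0,0,0,0.5],[-1,0,0,0,0,0,0.5],[-1,0,0,0,0,0,0.5],[-1,0,0,0,0,0,0.4],[-1,0,0,0,0,0,0]]'; python3 -c "$M"; python3 -m handwheel '[[-1,0,0,0,0,0,0.2],[-1,0,0,0,0,0,0.2],[-1,0,0,0,0,0,0]]'; python3 -c "$M"; python3 -m handwheel '[[-1,0,0,0,0,0,0.2],[-1,0,0,0,0,0,0]]'; python3 -c "$M"
```

```text
clock: 16.77
tool_pos: [0.5839, -0.1675, 0.267]
orientation: [179.9, 0.0, 121.5]
force: [0.1, 4.3, -1.8]
opening: 0.044
gripper_force: 30.0
[ 0.1  4.3 -1.8] [ 1.4  -0.03  0.08] 121.49
clock: 17.15
tool_pos: [0.584, -0.1675, 0.267]
orientation: [179.9, 0.0, 119.0]
force: [0.9, 5.1, -1.8]
opening: 0.044
gripper_force: 30.0
[ 0.9  5.1 -1.8] [ 1.84 -0.4   0.11] 118.95
clock: 17.4
tool_pos: [0.584, -0.1675, 0.267]
orientation: [179.9, 0.0, 117.8]
force: [0.2, 6.3, -2.0]
opening: 0.0445
gripper_force: 30.0
[ 0.2  6.3 -2. ] [ 1.87 -0.45  0.17] 117.76
```

```bash
M='from plant import *;o=get_obs();print(o["force"].round(1),o["moment"].round(2),o["orientation"][2].round(2))'; python3 -m handwheel '[[-1,0,0,0,0,0,0.15],[-1,0,0,0,0,0,0]]'; python3 -c "$M"; python3 -m handwheel '[[-1,0,0,0,0,0,0.15],[-1,0,0,0,0,0,0]]'; python3 -c "$M"; python3 -m handwheel '[[-1,0,0,0,0,0,0.15],[-1,0,0,0,0,0,0]]'; python3 -c "$M"
```

```text
clock: 17.65
tool_pos: [0.584, -0.1674, 0.267]
orientation: [179.9, 0.0, 116.9]
force: [1.1, 5.6, -1.6]
opening: 0.0438
gripper_force: 30.0
[ 1.1  5.6 -1.6] [ 1.82 -0.51  0.11] 116.86
clock: 17.9
tool_pos: [0.584, -0.1674, 0.267]
orientation: [179.9, 0.0, 116.0]
force: [0.7, 5.5, -1.7]
opening: 0.0437
gripper_force: 30.0
[ 0.7  5.5 -1.7] [ 1.88 -0.36  0.55] 116.01
clock: 18.15
tool_pos: [0.5838, -0.1676, 0.267]
orientation: [180.0, 0.0, 115.1]
force: [0.7, 5.2, -1.6]
opening: 0.0442
gripper_force: 30.1
[ 0.7  5.2 -1.6] [ 1.85 -0.31  0.98] 115.12
```

The turning moment rose from 0.1 to 1 N m at about 116°, as predicted, so the arm is on the stop. I'll relax slightly and let go.

```bash
M='from plant import *;o=get_obs();print(o["force"].round(1),o["moment"].round(2),o["orientation"][2].round(2))'; python3 -m handwheel '[[-1,0,0,0,0,0,-0.1],[-1,0,0,0,0,0,0]]'; python3 -c "$M"; python3 -m handwheel '[[0.3,0,0,0,0,0,0],[0.3,0,0,0,0,0,0],[0.3,0,0,0,0,0,0],[0.3,0,0,0,0,0,0]]'; python3 -c "$M"; python3 w.py w6
```

```text
clock: 18.4
tool_pos: [0.5838, -0.1677, 0.267]
orientation: [179.9, 0.0, 115.6]
force: [0.8, 5.8, -2.3]
opening: 0.0439
gripper_force: 30.0
[ 0.8  5.8 -2.3] [ 1.84 -0.44  0.37] 115.64
clock: 18.9
tool_pos: [0.5833, -0.1681, 0.267]
orientation: [-180.0, 0.0, 115.6]
force: [0.5, -0.1, 0.2]
opening: 0.0571
gripper_force: 0.0
[ 0.5 -0.1  0.2] [-0.12  0.    0.01] 115.6
18.9 [ 0.5833 -0.1681  0.267 ] [-1.800e+02  1.000e-02  1.156e+02] [ 0.5 -0.1  0.2] 0.05706619699406253
```

View pics/w6.png

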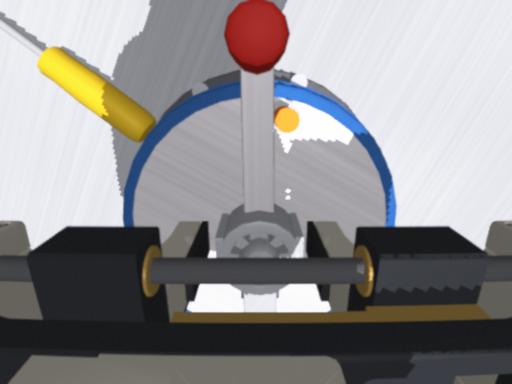

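The orange post at (287,120) touches the arm's right edge at about column 274. I'll retreat straight up and verify.

```bash
python3 -m handwheel '[[0.3,0,0,-0.4,0,0,0],[0.3,0,0,-0.8,0,0,0],[0.3,0,0,-1,0,0,0],[0.3,0,0,-1,0,0,0],[0.3,0,0,-1,0,0,0]]'; python3 -m handwheel '[[0.3,0,0,-0.5,0,0,0],[0.3,0,0,0,0,0,0],[0.3,0,0,0,0,0,0]]' ; python3 w.py w7
python3 - <<'E'
from h import *; import pickle
s,o=pickle.load(open("pics/w7.pkl","rb"))
h=cv2.cvtColor(s["color"],cv2.COLOR_RGB2HSV).astype(int)
red=[b for b in blobs(((h[...,0]<5)|(h[...,0]>174))&(h[...,1]>130)&(h[...,2]>80),100)]; print(red)
import plant; t=plant.snapshot("top"); sc=plant.snapshot("scene")
k=proj(s,np.array([.5833+.1*np.cos(np.radians(116.3)),-.1682+.1*np.sin(np.radians(116.3)),.142])); print("expected knob top",k)
a=s["color"][0:240,130:390,::-1]; a=cv2.resize(a,None,fx=2,fy=2)
b=cv2.resize(sc["color"][135:225,165:275,::-1],(520-200,262)); cv2.imwrite("pics/fin.png",np.vstack([a[:,:520],np.pad(b[:, :320],((0,0),(0,200),(0,0)))])[:600] if 0 else a)
E
```

```text
clock: 19.58
tool_pos: [0.5833, -0.1679, 0.3736]
orientation: [180.0, 0.0, 115.6]
force: [-0.6, -0.6, -0.2]
opening: 0.0569
gripper_force: 0.0
clock: 19.95
tool_pos: [0.5831, -0.1678, 0.3834]
orientation: [-179.9, -0.1, 115.6]
force: [-0.5, 0.1, 0.5]
opening: 0.057
gripper_force: 0.0
19.95 [ 0.5831 -0.1678  0.3834] [-1.7993e+02 -5.0000e-02  1.1561e+02] [-0.5  0.1  0.5] 0.05703012028452145
[([257.3, 67.7], [243, 53, 29, 31, 695])]
expected knob top [256.24058405  63.75787095]
```

View pics/fin.png

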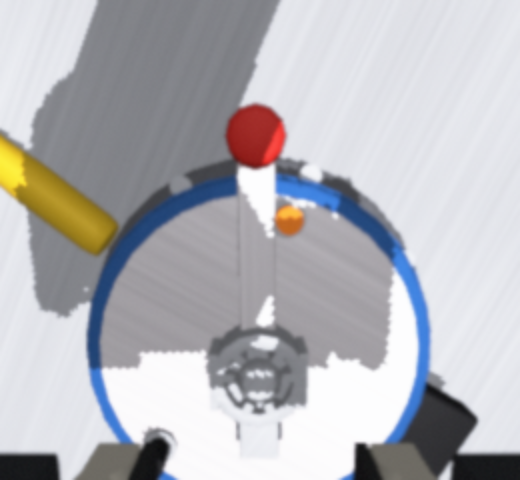

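The final view shows the hub seated on the shaft and the arm touching the orange post, crop (289,220). The gripper is clear of everything, so I'm handing in.

```bash
python3 -c "
from plant import *
print(close_job())"
```

```text
the job is handed in; nothing more can be done
None
```

The lever is on the splined shaft at the expected seat height, its arm is swung against the orange stop post, the gripper has let go and is clear, and the job was handed in at about 20 s (no verdict was returned).

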